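# Hang the tall glaze dipper back on the drying rail

## Task

Two steel glaze dippers stand on the pottery bench. Pick up the taller one, lower it into the gap between the two dippers hanging on the drying rail, and keep hold of it until its hook bears on the bar; then let go so that it hangs freely there, clear of both neighbours. Do not knock or shift the two hanging dippers.

Things in the scene. Friction and masses are not known exactly. Their poses are not given: they have to be found in the camera images.
- dipper_mid (a point): Taller standing dipper, loose, 0.16 kg, 170 mm high: open cup 50 mm across, 45 high; from its wall a flat strap (20 mm wide, 4 thick) rises and ends in a square hook over the cup. Point: half-way up (85 mm above underside, 85 below hook top), on the upright line midway between the hook's legs; cup's middle 4 mm off, to +x. z up, x from handle to the hook's free leg, y along the strap's width.
- dipper_hook (a point): On the tall dipper: middle of the inner face of its hook, the face that bears on the bar; 81 mm above the half-way point, 4 mm below the overall top. The hook's legs stand at x = -22 and +22 mm, 40 mm apart inside, 48 mm over all: a good grasp from above is across both, 25 mm below the top. Free leg ends 40 mm below this point. Axes as the dipper; it hangs well either way round.
- rail_top (a point): Middle of the top of the drying rail's dark steel bar, 211 mm above the bench (fixed). Bar 14 mm square, 360 long, along y; x level, square to it, away from the robot; z up. Posts at its ends reach no higher than the bar; a foot plank 70 mm wide, 18 high, lies below. A hung dipper's hook top is at 215 mm, its underside at 45 mm. Only the two hanging dippers are on the bar.
- hung_left_mid (a point): Dipper hanging on the bar at the robot's left (+y) of the gap: loose, 0.15 kg, 170 mm high, hook and strap as the tall one, handle on the robot's side, cup 60 mm across, 30 high. Point: half-way up, midway between the hook's legs, 81 mm below the bar's top. Axes as the tall dipper.
- hung_right_mid (a point): Dipper hanging at the robot's right (-y) of the gap: loose, 0.15 kg, 170 mm high, same hook and strap, handle on the robot's side, cup 40 mm across, 65 high. Point: half-way up, midway between the hook's legs, 81 mm below the bar's top. The two hang 132 to 192 mm apart, middle to middle; the tall one belongs about half-way between.
Things that resemble listed ones, but are neither listed nor needed, are in the scene too. Leave any black or orange look-alike of the part that bears hung_right_mid alone.

How it is judged:
By the outcome, as a careful person would: the job done as asked, in the order asked, and still so for the second after the job is handed in, with the robot touching nothing.
It also fails if it takes over 45 s, if anything falls off the work surface, if the arm or the gripper's body presses on something with over 40 N, if the wrist force passes 120 N, or if a joint passes its speed limit or range.

## Robot

A 6-joint arm with a two-finger parallel gripper is mounted at the origin on the work surface. World frame = base frame: x ahead of the robot, y to its left, z up, the work surface at z = 0. Lengths are in m, angles in rad, forces in N, time in s.
With the tool pointing down it reaches from about 0.375 to 0.975 m from the base axis. Payload 3.8 kg.
Tool frame: the origin (TCP) lies at the very end of the fingers, on their centre line; the grasp point (between the pads) lies 19 mm behind it; y points along the fingers, x is the direction in which the jaws open and shut, and the axes are right-handed (so a half turn about y gives the same grasp; the last joint's range is limited). The gripper opens to 85 mm and grips with 20 to 120 N. Pads are 22 mm wide; open, the fingers measure 114 mm over their backs; the gripper's body (76 mm by 85 mm) begins 54 mm behind the grasp point. The pads swing forward as they close: fully open they stand 13 mm farther back than shut.
Start: joints at [-1.359, 0.264, 1.604, -0, 1.274, -0.037], TCP at [0.166, -0.654, 0.231] pointing down, gripper open.
Joint ranges: [-2.63, 2.63], [-0.94, 2.18], [0.31, 2.57], [-1.31, 4.45], [0, 2.66], [-2.55, 2.55]. Speed limits (rad/s): [2.57, 2.57, 3.14, 3.14, 3.14, 3.14].

## Interface

Orientations are given as a 3x3 rotation matrix whose columns are the frame's x, y, z axes.
In Python, from workcell import ctrl gives the robot as it stands.
- The arm moves only by the tool carry_out, never from a script. Its argument "moves" is a list that holds one entry, the list of rows, each a list of 7 numbers: the shift along the tool's x, y, z in cm, then the turn, a rotation vector about the tool's x, y, z in rad, then the opening, from -1 (shut) to 1 (fully open). In form: [[[x, y, z, wx, wy, wz, fingers], ...]]. A call has 1 to 10 rows; each row is the pose to reach, as a shift and turn from the pose measured when the call began, along the tool's axes at that moment; what a row does not reach only later rows make up. A row lasts 1/12 s, in which the tool goes at most 41.7 mm and 7.16 degrees, less where a joint would pass 70% of its speed; a pose out of reach is approached as far as the arm can. A call with a gripper value outside its range is refused whole. The fingers move at their own pace and stop on an object; "force" is the grip in N (left out, the last holds). Time passes only in rows, so rows that repeat a pose let the fingers close. It gives the time, the measured TCP pose, the force and the opening at its end, in the units of the state.
- ctrl.state(): the state, without advancing time (a new reading comes with each control period).
- ctrl.get_image(name): name is "scene" or "side" or "wrist"; returns the picture (480x640x3 uint8, red, green, blue); there is no depth.
- ctrl.camera_model(name): a dict with "fx", "fy", "cx", "cy" (pixels), "D" ([k1, k2, p1, p2, k3] as OpenCV has them; the pictures are not rectified), "origin" and "rotation" of the camera in the world. Camera axes: x right, y down, z forward; pixel columns grow to the right and rows downward; lengths in m; the calibration is good to about 2 mm. A picture is of the moment at which its call begins: read the wrist's pose just before it. camera_model takes no time and is no camera call; for the wrist camera it gives the pose at the moment of the call.
- ctrl.job_done(): hands the job in, once; it reports no verdict.
The state is a dict: "time_s": time; "qpos": joint angles; "qvel": joint speeds; "tau": joint torques, N m; "position": TCP position; "orientation": TCP orientation; "wrist_force": force on the tool from outside, world axes, zero at the start; "ft_torque": the same for the moment, N m; "finger_gap": finger opening in m.
Only numpy, scipy, OpenCV 4.12 (cv2) and the standard library are available. Lean on these libraries where they do the work, as an engineer would, in place of code of your own. Each camera call takes 0.05 s, during which the arm holds its last target. There are 200 camera calls.

## Working session

There is one attempt and no reset: what is moved stays moved. The work goes in short steps, Python scripts to look and compute and a tool call to move; the robot and the scene stay as the last step left them, time stands still between calls to the robot, and variables do not carry over. Pictures are saved under pics/ and viewed, about 8 in all and at most 12, crops included, and the job is handed in when it is done.

Besides the shell and the picture viewer there is one more tool, called after ">>>" by a JSON object that holds its "name" and its "arguments", one argument or row to a line. carry_out: Moves the arm, as the interface text tells. Its arguments: {"type":"object","properties":{"moves":{"type":"array","items":{"type":"array","items":{"type":"array","items":{"type":"number"}}}},"force":{"type":"number"}},"required":["moves"]}

```bash
ls; mkdir -p pics; cat > h.py <<'E'
import numpy as np, cv2, json
from workcell import ctrl
def cap(n,f):
    im=ctrl.get_image(n); cv2.imwrite('pics/'+f+'.png',im[:,:,::-1]); m=ctrl.camera_model(n); return im,m
def ray(m,u,v):
    K=np.array([[m['fx'],0,m['cx']],[0,m['fy'],m['cy']],[0,0,1.]])
    p=cv2.undistortPoints(np.array([[[u,v]]],float),K,np.array(m['D'],float))[0,0]
    d=np.array(m['rotation'])@np.array([p[0],p[1],1]); return np.array(m['origin']),d/np.linalg.norm(d)
def onz(m,u,v,z):
    o,d=ray(m,u,v); return o+d*(z-o[2])/d[2]
def tri(m1,a,m2,b):
    o,d=ray(m1,*a);p,e=ray(m2,*b)
    s=np.linalg.lstsq(np.c_[d,-e],p-o,rcond=None)[0]
    A=o+d*s[0];B=p+e*s[1]; return (A+B)/2,np.linalg.norm(A-B)
def proj(m,P):
    K=np.array([[m['fx'],0,m['cx']],[0,m['fy'],m['cy']],[0,0,1.]])
    R=np.array(m['rotation']).T; t=-R@np.array(m['origin'])
    return cv2.projectPoints(np.array(P,float).reshape(-1,1,3),cv2.Rodrigues(R)[0],t,K,np.array(m['D'],float))[0][:,0]
E
python3 - <<'E'
from h import *
for n in ['scene','side']:
    im,m=cap(n,n+'0'); print(n,m)
print(ctrl.state())
E
```

```text
pics
scene {'fx': 556.5360421190932, 'fy': 556.5360421190932, 'cx': 315.90941380236256, 'cy': 243.34366464343978, 'D': array([-0.16882693,  0.        ,  0.        ,  0.        ,  0.        ]), 'origin': array([ 1.46453962, -0.15889206,  0.70856725]), 'rotation': array([[ 0.16757831,  0.54105662, -0.82412089],
       [ 0.98555047, -0.11284538,  0.12631781],
       [-0.02465315, -0.83338086, -0.55214905]])}
side {'fx': 476.3827732952557, 'fy': 476.3827732952557, 'cx': 324.9500638871938, 'cy': 237.26834201037093, 'D': array([-0.11792548,  0.        ,  0.        ,  0.        ,  0.        ]), 'origin': array([0.33738821, 0.81976751, 0.70732752]), 'rotation': array([[-0.92751319, -0.2175043 ,  0.30399205],
       [-0.37335416,  0.49979802, -0.78154246],
       [ 0.01805422, -0.83838763, -0.54477539]])}
{'time_s': 0.1, 'qpos': array([-1.35890141e+00,  2.64672298e-01,  1.60522753e+00, -1.07248633e-05,
        1.27371928e+00, -3.69186148e-02]), 'qvel': array([ 7.54370253e-04, -2.06413137e-03, -2.72921632e-03, -7.17515648e-04,
        1.49827871e-03, -8.91205099e-05]), 'tau': array([-1.42148047e-04, -5.16706109e+01, -3.68590629e+01, -1.74065809e-05,
        6.27579895e-03,  1.24121206e-05]), 'position': array([ 0.16606516, -0.65357185,  0.2300956 ]), 'orientation': array([[ 2.46256809e-01, -4.36215730e-04,  9.69204516e-01],
       [-9.69202498e-01,  1.97897751e-03,  2.46257187e-01],
       [-2.02545520e-03, -9.99997947e-01,  6.45553133e-05]]), 'wrist_force': array([ 0.53256835, -0.10586879,  0.1955162 ]), 'ft_torque': array([0.0269164 , 0.00325517, 0.01205661]), 'finger_gap': 0.08556897932883502}
```

View pics/scene0.png

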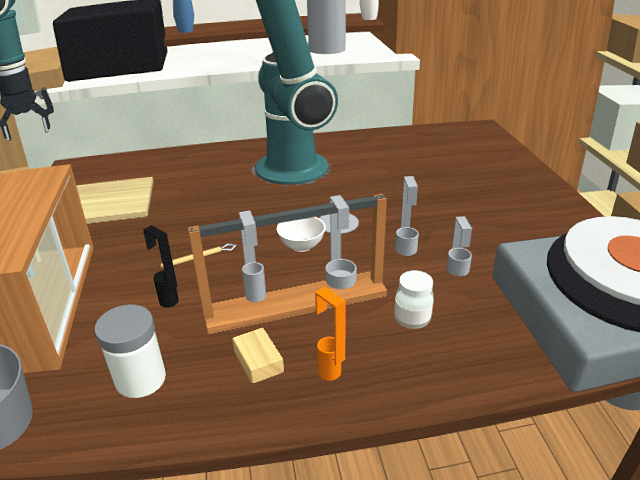

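View pics/side0.png

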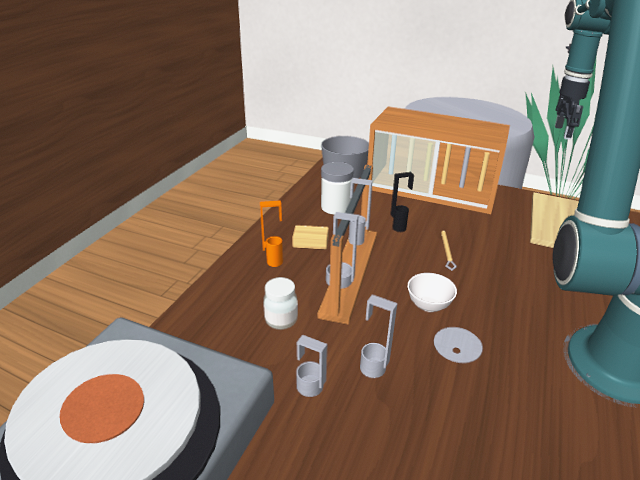

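The scene view shows the tall dipper at about (408,215), the short one at (460,245), and the rail running from (195,230) to (383,200) with hung dippers at (250,255) and (338,240). In the side view the tall dipper is at (378,335) with its handle on the robot's side. Next I'll zoom in for measuring points.

```bash
python3 - <<'E'
import cv2,numpy as np
a=cv2.imread('pics/scene0.png');b=cv2.imread('pics/side0.png')
def z(i,x,y,w,h,s): return cv2.resize(i[y:y+h,x:x+w],None,fx=s,fy=s,interpolation=cv2.INTER_CUBIC)
A=z(a,185,170,240,140,3.3333)   # x=185+u/3.333
B=z(b,320,160,80,60*1,5); 
C=z(b,320,165,80,60,5); D=z(b,350,285,80,60,5)
cv2.imwrite('pics/z.png',np.vstack([A[:300],np.hstack([C,D])])); print(A.shape)
E
```

```text
(467, 800, 3)
```

View pics/z.png

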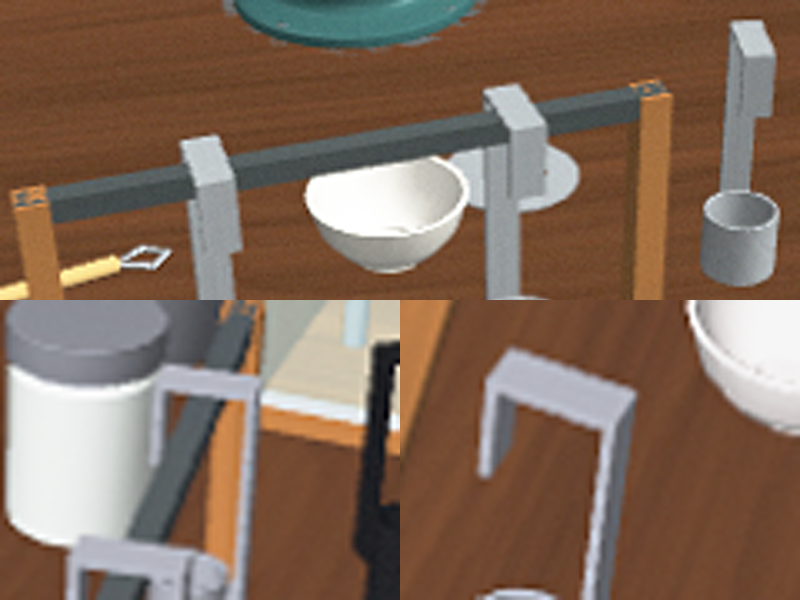

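```bash
python3 - <<'E'
from h import *
ms=ctrl.camera_model('scene');md=ctrl.camera_model('side')
def S(u,v):return 185+u/3.3333,170+v/3.3333
def D(u,v):return 350+(u-400)/5,285+(v-300)/5
def rep(n,m,pts,z):
    q=np.array([onz(m,*p,z) for p in pts]); print(n,'mid',q.mean(0).round(4),'sides',np.linalg.norm(np.roll(q,-1,0)-q,axis=1).round(4))
    e=(q[2]+q[3]-q[0]-q[1]); print('   dir 0->front deg',np.degrees(np.arctan2(e[1],e[0])).round(1))
rep('tall sc',ms,[S(730,22),S(764,20),S(774,54),S(741,56)],.170)
rep('tall side',md,[D(636,392),D(605,430),D(487,382),D(512,349)],.170)
rep('hl',ms,[S(485,90),S(520,86),S(546,124),S(511,128)],.215)
rep('hr',ms,[S(182,141),S(217,137),S(234,178),S(200,182)],.215)
for p in [(30,197),(650,88)]: print('post',onz(ms,*S(*p),.211).round(4))
E
```

```text
tall sc mid [0.4683 0.1995 0.17  ] sides [0.0224 0.047  0.021  0.0468]
   dir 0->front deg -9.8
tall side mid [0.4703 0.2011 0.17  ] sides [0.0235 0.0451 0.0205 0.0467]
   dir 0->front deg -8.5
hl mid [0.6032 0.0187 0.215 ] sides [0.0198 0.0445 0.0191 0.0444]
   dir 0->front deg 6.8
hr mid [ 0.6239 -0.1493  0.215 ] sides [0.0187 0.0443 0.0175 0.0445]
   dir 0->front deg 8.2
post [ 0.6355 -0.2427  0.211 ]
post [0.591  0.0976 0.211 ]
```

```bash
cat > rel.py <<'E'
import sys
from h import *
from scipy.spatial.transform import Rotation as R
def pose(x,y,z,yawdeg):
    a=np.radians(yawdeg); X=np.array([np.cos(a),np.sin(a),0]);Y=np.array([0,0,-1.]);return np.array([x,y,z]),np.c_[X,Y,np.cross(X,Y)]
s=ctrl.state(); p=s['position'];O=np.array(s['orientation'])
print('t',s['time_s'],'p',p.round(4),'yaw',np.degrees(np.arctan2(O[1,0],O[0,0])).round(2),'F',s['wrist_force'].round(2),'gap',round(s['finger_gap'],4),'q',s['qpos'].round(2))
for a in sys.argv[1:]:
    P,T=pose(*map(float,a.split(',')))
    print(a,'cm',(O.T@(P-p)*100).round(2),'rv',R.from_matrix(O.T@T).as_rotvec().round(3))
E
python3 rel.py 0.38,-0.36,0.33,-45 0.45,-0.05,0.33,-25
```

```text
t 0.1 p [ 0.1661 -0.6536  0.2301] yaw -75.74 F [ 0.53 -0.11  0.2 ] gap 0.0856 q [-1.36  0.26  1.61 -0.    1.27 -0.04]
0.38,-0.36,0.33,-45 cm [-23.21  -9.94  27.96] rv [-0.001 -0.537 -0.002]
0.45,-0.05,0.33,-25 cm [-51.53  -9.88  42.38] rv [-0.001 -0.886 -0.002]
```

>>> {"name": "carry_out", "arguments": {
  "moves": [
    [[0,-5,0,0,0,0,1],[-6,-10,7,0,-0.12,0,1],[-9,-10,10,0,-0.24,0,1],[-12,-10,14,0,-0.36,0,1],[-15,-10,18,0,-0.45,0,1],[-18,-10,22,0,-0.54,0,1],[-21,-10,25,0,-0.54,0,1],[-23,-10,28,0,-0.54,0,1],[-25.5,-10,30.5,0,-0.6,0,1],[-28,-10,32,0,-0.65,0,1]]
  ]
}}

```text
time_s: 0.93
position: [0.3778, -0.3542, 0.3293]
orientation: [[0.784, -0.0, 0.621], [-0.621, 0.002, 0.784], [-0.002, -1.0, 0.002]]
wrist_force: [0.3, -0.1, 0.0]
finger_gap: 0.0857
```

```bash
python3 rel.py 0.42,-0.15,0.33,-30 0.46,0.1,0.33,-15 0.4695,0.2,0.31,-9
```

```text
t 0.9333 p [ 0.3778 -0.3542  0.3293] yaw -38.36 F [ 0.34 -0.12  0.01] gap 0.0857 q [-0.8  -0.08  1.8   0.    1.42 -0.13]
0.42,-0.15,0.33,-30 cm [-9.37 -0.03 18.63] rv [-0.002 -0.146 -0.002]
0.46,0.1,0.33,-15 cm [-2.174e+01  2.000e-02  4.072e+01] rv [-0.002 -0.408 -0.001]
0.4695,0.2,0.31,-9 cm [-27.2    2.05  49.15] rv [-0.002 -0.512 -0.001]
```

>>> {"name": "carry_out", "arguments": {
  "moves": [
    [[-2,0,4,0,-0.03,0,1],[-4,0,8,0,-0.06,0,1],[-6,0,12,0,-0.09,0,1],[-8,0,16,0,-0.12,0,1],[-10,0,20,0,-0.17,0,1],[-12,0,23.5,0,-0.22,0,1],[-14,0,27,0,-0.27,0,1],[-16,0,30.5,0,-0.32,0,1],[-18,0,34,0,-0.36,0,1],[-20,0,37.5,0,-0.4,0,1]]
  ]
}}

```text
time_s: 1.77
position: [0.4516, 0.0557, 0.33]
orientation: [[0.964, -0.0, 0.264], [-0.264, 0.002, 0.964], [-0.001, -1.0, 0.002]]
wrist_force: [0.0, 0.3, 0.1]
finger_gap: 0.0856
```

```bash
python3 rel.py 0.4695,0.2,0.31,-9
```

```text
t 1.7667 p [0.4516 0.0557 0.33  ] yaw -15.33 F [0.04 0.3  0.06] gap 0.0856 q [ 0.07 -0.21  1.91  0.    1.44  0.33]
0.4695,0.2,0.31,-9 cm [-2.09  2.03 14.39] rv [-0.002 -0.11  -0.001]
```

>>> {"name": "carry_out", "arguments": {
  "moves": [
    [[-0.6,0.5,3.5,0,-0.03,0,1],[-1.1,1,7,0,-0.06,0,1],[-1.6,1.5,10.5,0,-0.09,0,1],[-2.1,2,14.4,0,-0.11,0,1],[-2.1,2,14.4,0,-0.11,0,1],[-2.1,2,14.4,0,-0.11,0,1]]
  ]
}}

```text
time_s: 2.27
position: [0.4686, 0.2018, 0.309]
orientation: [[0.988, -0.003, 0.153], [-0.153, 0.001, 0.988], [-0.003, -1.0, 0.001]]
wrist_force: [0.1, -0.7, -0.1]
finger_gap: 0.0851
```

```bash
python3 rel.py 0.4695,0.2,0.122,-9; python3 -c "
from h import *
im,m=cap('wrist','w1'); np.save('w1.npy',m,allow_pickle=True)
print(m['origin'],m['rotation'][:,2])
c,s=np.cos(np.radians(-9)),np.sin(np.radians(-9))
for a in(-.024,.024):
  for b in(-.01,.01): print(proj(m,[.4695+c*a-s*b,.2+s*a+c*b,.17]).round(0))
"
```

```text
t 2.2667 p [0.4686 0.2018 0.309 ] yaw -8.8 F [ 0.06 -0.7  -0.07] gap 0.0851 q [ 0.36 -0.09  1.85  0.    1.39  0.51]
0.4695,0.2,0.122,-9 cm [ 0.17 18.7  -0.17] rv [-0.001  0.004 -0.003]
[0.48132328 0.28147961 0.45160769] [-0.05193321 -0.31255078 -0.94848034]
[[288. 239.]]
[[287. 212.]]
[[353. 239.]]
[[354. 212.]]
```

View pics/w1.png

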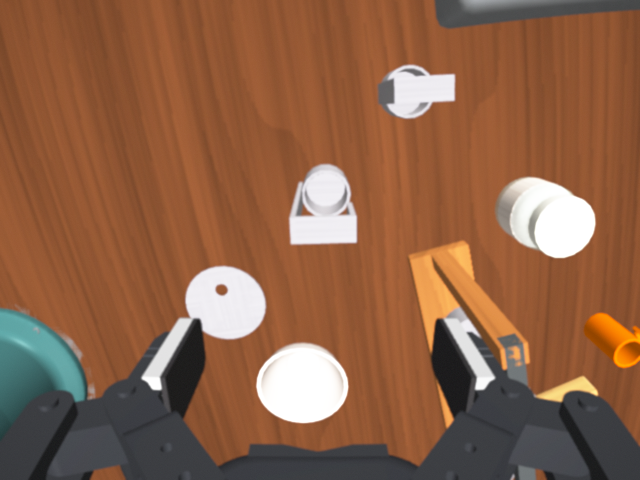

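The wrist view shows the tall hook top at (291..357, 215..244), about 2–3 mm from where I predicted it. I'll correct to (0.4705, 0.198) and descend.

>>> {"name": "carry_out", "arguments": {
  "moves": [
    [[0.2,3,-0.35,0,-0.01,0,1],[0.25,6,-0.35,0,-0.01,0,1],[0.25,9,-0.35,0,-0.01,0,1],[0.25,12,-0.35,0,-0.01,0,1],[0.25,14.5,-0.35,0,-0.01,0,1],[0.25,16.5,-0.35,0,-0.01,0,1],[0.25,18,-0.35,0,-0.01,0,1],[0.25,18.7,-0.35,0,-0.01,0,1],[0.25,18.7,-0.35,0,-0.01,0,1],[0.25,18.7,-0.35,0,-0.01,0,1]]
  ]
}}

```text
time_s: 3.15
position: [0.4708, 0.196, 0.1229]
orientation: [[0.989, -0.002, 0.146], [-0.146, 0.001, 0.989], [-0.002, -1.0, 0.001]]
wrist_force: [0.2, 0.1, 0.4]
finger_gap: 0.0853
```

```bash
python3 rel.py 0.4705,0.198,0.122,-8
```

```text
t 3.15 p [0.4708 0.196  0.1229] yaw -8.42 F [0.19 0.12 0.43] gap 0.0853 q [0.34 0.05 2.06 0.   1.03 0.49]
0.4705,0.198,0.122,-8 cm [-0.06  0.09  0.2 ] rv [-0.001 -0.007 -0.002]
```

>>> {"name": "carry_out", "arguments": {
  "moves": [
    [[-0.05,0.1,0.2,0,0,0,0.6],[-0.05,0.1,0.2,0,0,0,0.4],[-0.05,0.1,0.2,0,0,0,0.2],[-0.05,0.1,0.2,0,0,0,0],[-0.05,0.1,0.2,0,0,0,-0.2],[-0.05,0.1,0.2,0,0,0,-0.4],[-0.05,0.1,0.2,0,0,0,-0.4],[-0.05,0.1,0.2,0,0,0,-0.4],[-0.05,0.1,0.2,0,0,0,-0.4],[-0.05,0.1,0.2,0,0,0,-0.4]]
  ],
  "force": 40
}}

```text
time_s: 3.98
position: [0.4716, 0.1985, 0.1233]
orientation: [[0.989, 0.001, 0.146], [-0.146, 0.002, 0.989], [0.0, -1.0, 0.002]]
wrist_force: [-0.6, -0.4, 5.8]
finger_gap: 0.0475
```

```bash
python3 rel.py 0.4705,0.198,0.242,-8
```

```text
t 3.9833 p [0.4716 0.1985 0.1233] yaw -8.41 F [-0.64 -0.4   5.78] gap 0.0475 q [0.35 0.05 2.06 0.   1.03 0.49]
0.4705,0.198,0.242,-8 cm [ -0.09 -11.87  -0.04] rv [-0.002 -0.007  0.   ]
```

Gripped: the gap of 47.5 mm matches the 48 mm hook. Now I'll lift it.

>>> {"name": "carry_out", "arguments": {
  "moves": [
    [[0,-1,0,0,0,0,-0.5],[0,-2.5,0,0,0,0,-0.5],[0,-4.5,0,0,0,0,-0.5],[0,-6.5,0,0,0,0,-0.5],[0,-8.5,0,0,0,0,-0.5],[0,-10,0,0,0,0,-0.5],[0,-11,0,0,0,0,-0.5],[0,-11.5,0,0,0,0,-0.5],[0,-11.5,0,0,0,0,-0.5],[0,-11.5,0,0,0,0,-0.5]]
  ]
}}

```text
time_s: 4.82
position: [0.471, 0.1982, 0.2376]
orientation: [[0.989, -0.0, 0.146], [-0.146, 0.001, 0.989], [-0.001, -1.0, 0.001]]
wrist_force: [0.1, 0.6, -2.0]
finger_gap: 0.0475
```

```bash
python3 rel.py 0.475,0.06,0.238,0 0.49,-0.08,0.238,7.5; python3 -c "
from h import *
im,m=cap('side','s2');im2,m2=cap('scene','c2')
A=im[160:460,250:570,::-1];B=im2[120:420,160:480,::-1]
cv2.imwrite('pics/z2.png',cv2.resize(np.hstack([A,B]),None,fx=1.25,fy=1.25,interpolation=cv2.INTER_CUBIC))"
```

```text
t 4.8167 p [0.471  0.1982 0.2376] yaw -8.4 F [ 0.12  0.62 -2.04] gap 0.0475 q [ 0.35 -0.05  1.94  0.    1.25  0.49]
0.475,0.06,0.238,0 cm [  2.41  -0.05 -13.61] rv [-0.001 -0.147 -0.   ]
0.49,-0.08,0.238,7.5 cm [  5.94  -0.07 -27.24] rv [-0.001 -0.278 -0.   ]
```

View pics/z2.png

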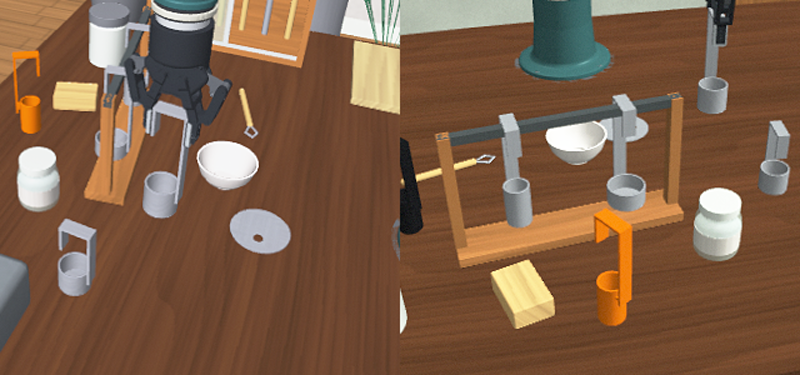

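>>> {"name": "carry_out", "arguments": {
  "moves": [
    [[0.3,0,-2,0,-0.02,0,-0.5],[0.7,0,-5,0,-0.05,0,-0.5],[1.4,0,-8.5,0,-0.09,0,-0.5],[2.2,0,-12,0,-0.13,0,-0.5],[3,0,-15.5,0,-0.17,0,-0.5],[3.9,0,-19,0,-0.21,0,-0.5],[4.8,0,-22.5,0,-0.24,0,-0.5],[5.4,0,-25,0,-0.27,0,-0.5],[5.9,0,-27,0,-0.28,0,-0.5],[5.9,0,-27.2,0,-0.28,0,-0.5]]
  ]
}}

```text
time_s: 5.75
position: [0.4888, -0.083, 0.2353]
orientation: [[0.992, -0.004, -0.13], [0.13, -0.001, 0.992], [-0.004, -1.0, -0.0]]
wrist_force: [0.6, 0.9, -1.7]
finger_gap: 0.048
```

```bash
python3 rel.py 0.508,-0.0787,0.238,7.5 0.6125,-0.065,0.238,7.5; python3 -c "
from h import *
im,m=cap('side','s3');im2,m2=cap('scene','c3')
A=im[150:330,290:450,::-1];B=im2[150:330,180:420,::-1]
cv2.imwrite('pics/z3.png',cv2.resize(np.hstack([A,B]),None,fx=2,fy=2,interpolation=cv2.INTER_CUBIC))"
```

```text
t 5.75 p [ 0.4888 -0.083   0.2353] yaw 7.46 F [ 0.62  0.87 -1.7 ] gap 0.048 q [-0.22 -0.08  1.97 -0.    1.25 -0.35]
0.508,-0.0787,0.238,7.5 cm [ 1.96 -0.27  0.18] rv [ 0.    -0.001 -0.004]
0.6125,-0.065,0.238,7.5 cm [12.5  -0.31  0.18] rv [ 0.    -0.001 -0.004]
```

View pics/z3.png

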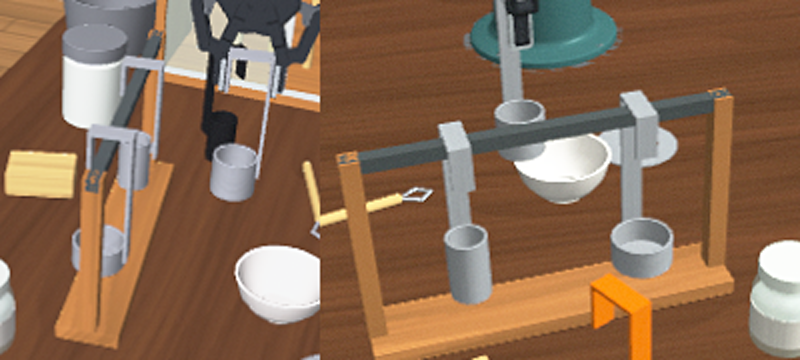

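The dipper hangs upright in the grip on the robot's side of the rail, lined up with the gap. I'll move it forward so the bar passes between the free leg and the cup.

>>> {"name": "carry_out", "arguments": {
  "moves": [
    [[1,-0.3,0.2,0,0,0,-0.5],[2.5,-0.3,0.2,0,0,0,-0.5],[4,-0.3,0.2,0,0,0,-0.5],[5.5,-0.3,0.2,0,0,0,-0.5],[7,-0.3,0.2,0,0,0,-0.5],[8.5,-0.3,0.2,0,0,0,-0.5],[10,-0.3,0.2,0,0,0,-0.5],[11.5,-0.3,0.2,0,0,0,-0.5],[12.5,-0.3,0.2,0,0,0,-0.5],[12.5,-0.3,0.2,0,0,0,-0.5]]
  ]
}}

```text
time_s: 6.68
position: [0.6141, -0.0601, 0.2374]
orientation: [[0.991, -0.004, -0.133], [0.133, 0.002, 0.991], [-0.003, -1.0, 0.003]]
wrist_force: [-1.1, -0.8, -1.6]
finger_gap: 0.0477
```

```bash
python3 rel.py 0.6125,-0.065,0.238,7.5 0.6125,-0.065,0.168,7.5; python3 -c "
from h import *
im,m=cap('side','s4');im2,m2=cap('scene','c4')
A=im[150:330,290:450,::-1];B=im2[150:330,180:420,::-1]
cv2.imwrite('pics/z4.png',cv2.resize(np.hstack([A,B]),None,fx=2,fy=2,interpolation=cv2.INTER_CUBIC))"
```

```text
t 6.6833 p [ 0.6141 -0.0601  0.2374] yaw 7.62 F [-1.07 -0.83 -1.57] gap 0.0477 q [-0.14  0.15  1.72  0.    1.27 -0.27]
0.6125,-0.065,0.238,7.5 cm [-0.22 -0.06 -0.47] rv [-0.003  0.002 -0.003]
0.6125,-0.065,0.168,7.5 cm [-0.2   6.94 -0.49] rv [-0.003  0.002 -0.003]
```

View pics/z4.png

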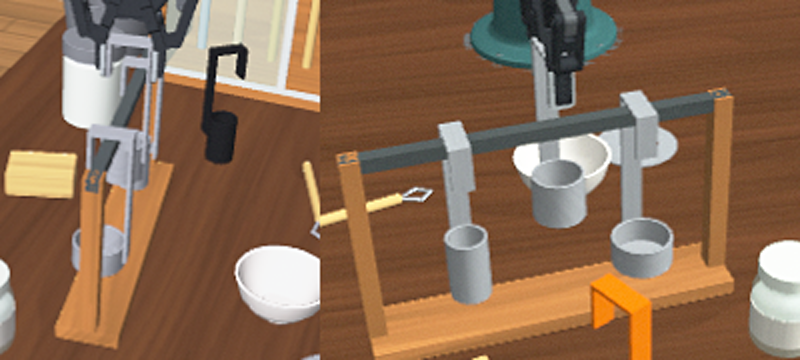

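The bar sits between the free leg (above it) and the cup (below it), and the neighbours haven't moved. I'll lower in two stages.

>>> {"name": "carry_out", "arguments": {
  "moves": [
    [[-0.2,0,-0.4,0,0,0,-0.5],[-0.2,1,-0.4,0,0,0,-0.5],[-0.2,2,-0.4,0,0,0,-0.5],[-0.2,3,-0.4,0,0,0,-0.5],[-0.2,4,-0.4,0,0,0,-0.5],[-0.2,5,-0.4,0,0,0,-0.5],[-0.2,5.7,-0.4,0,0,0,-0.5],[-0.2,5.7,-0.4,0,0,0,-0.5],[-0.2,5.7,-0.4,0,0,0,-0.5]]
  ]
}}

```text
time_s: 7.53
position: [0.6097, -0.065, 0.1794]
orientation: [[0.991, -0.007, -0.132], [0.132, 0.002, 0.991], [-0.007, -1.0, 0.003]]
wrist_force: [0.5, 1.0, -2.2]
finger_gap: 0.0473
```

```bash
python3 rel.py 0.6125,-0.065,0.168,7.5
```

```text
t 7.5333 p [ 0.6097 -0.065   0.1794] yaw 7.57 F [ 0.47  1.   -2.2 ] gap 0.0473 q [-0.15  0.19  1.79  0.    1.17 -0.28]
0.6125,-0.065,0.168,7.5 cm [ 0.28  1.14 -0.04] rv [-0.003  0.001 -0.007]
```

>>> {"name": "carry_out", "arguments": {
  "moves": [
    [[0.2,0.3,0,0,0,-0.005,-0.5],[0.2,0.5,0,0,0,-0.005,-0.5],[0.2,0.7,0,0,0,-0.005,-0.5],[0.2,0.9,0,0,0,-0.005,-0.5],[0.2,1.0,0,0,0,-0.005,-0.5],[0.2,1.1,0,0,0,-0.005,-0.5],[0.2,1.1,0,0,0,-0.005,-0.5]]
  ]
}}

```text
time_s: 8.12
position: [0.6117, -0.0647, 0.1685]
orientation: [[0.991, -0.002, -0.132], [0.132, 0.003, 0.991], [-0.002, -1.0, 0.003]]
wrist_force: [0.1, -0.3, -0.8]
finger_gap: 0.0478
```

>>> {"name": "carry_out", "arguments": {
  "moves": [
    [[0,0.1,0,0,0,0,-0.5],[0,0.15,0,0,0,0,-0.5],[0,0.15,0,0,0,0,-0.5]]
  ]
}}

```text
time_s: 8.37
position: [0.6119, -0.0647, 0.1684]
orientation: [[0.991, -0.001, -0.132], [0.132, 0.003, 0.991], [-0.001, -1.0, 0.003]]
wrist_force: [-4.2, 0.7, 5.4]
finger_gap: 0.0476
```

Contact is confirmed: the upward force is 5.4 N and z has stopped. I'll release it.

>>> {"name": "carry_out", "arguments": {
  "moves": [
    [[0,0,0,0,0,0,0.12],[0,0,0,0,0,0,0.2],[0,0,0,0,0,0,0.3],[0,0,0,0,0,0,0.45],[0,0,0,0,0,0,0.6],[0,0,0,0,0,0,0.8],[0,0,0,0,0,0,1],[0,0,0,0,0,0,1],[0,0,0,0,0,0,1],[0,0,0,0,0,0,1]]
  ],
  "force": 20
}}

```text
time_s: 9.2
position: [0.6118, -0.0647, 0.1683]
orientation: [[0.991, -0.002, -0.132], [0.132, 0.003, 0.991], [-0.001, -1.0, 0.003]]
wrist_force: [0.0, 0.0, -0.4]
finger_gap: 0.0855
```

```bash
python3 rel.py 0.6125,-0.065,0.33,7.5; python3 -c "
from h import *
im,m=cap('side','s5');im2,m2=cap('scene','c5')
A=im[150:330,290:450,::-1];B=im2[150:330,180:420,::-1]
cv2.imwrite('pics/z5.png',cv2.resize(np.hstack([A,B]),None,fx=2,fy=2,interpolation=cv2.INTER_CUBIC))"
```

```text
t 9.2 p [ 0.6118 -0.0647  0.1683] yaw 7.57 F [ 0.02  0.03 -0.42] gap 0.0855 q [-0.15  0.2   1.8   0.    1.14 -0.28]
0.6125,-0.065,0.33,7.5 cm [ 4.000e-02 -1.617e+01  1.000e-02] rv [-0.003  0.001 -0.001]
```

View pics/z5.png

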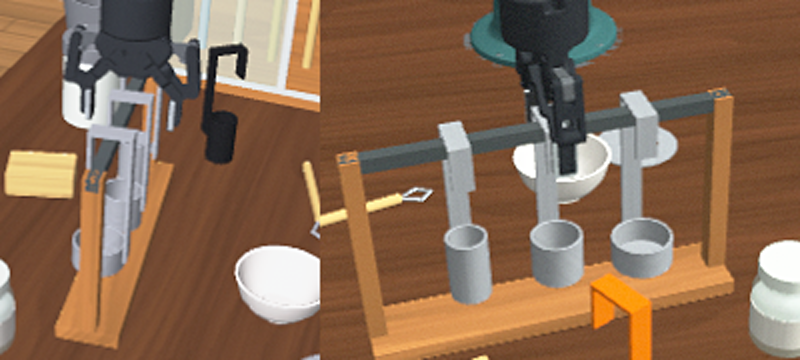

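The dipper hangs on the bar with the fingers open and the neighbours unmoved. I'll retreat straight up.

>>> {"name": "carry_out", "arguments": {
  "moves": [
    [[0,-1,0,0,0,0,1],[0,-2.5,0,0,0,0,1],[0,-4.5,0,0,0,0,1],[0,-7,0,0,0,0,1],[0,-10,0,0,0,0,1],[0,-13,0,0,0,0,1],[0,-16,0,0,0,0,1],[0,-16,0,0,0,0,1],[0,-16,0,0,0,0,1],[0,-16,0,0,0,0,1]]
  ]
}}

```text
time_s: 10.13
position: [0.612, -0.0651, 0.3288]
orientation: [[0.991, -0.001, -0.132], [0.132, 0.002, 0.991], [-0.0, -1.0, 0.003]]
wrist_force: [-0.5, 0.4, 0.2]
finger_gap: 0.0855
```

>>> {"name": "carry_out", "arguments": {
  "moves": [
    [[0,0,0,0,0,0,1],[0,0,0,0,0,0,1],[0,0,0,0,0,0,1],[0,0,0,0,0,0,1],[0,0,0,0,0,0,1],[0,0,0,0,0,0,1],[0,0,0,0,0,0,1],[0,0,0,0,0,0,1],[0,0,0,0,0,0,1],[0,0,0,0,0,0,1]]
  ]
}}

```text
time_s: 10.97
position: [0.612, -0.0651, 0.3289]
orientation: [[0.991, -0.001, -0.132], [0.132, 0.002, 0.991], [-0.0, -1.0, 0.003]]
wrist_force: [0.6, 0.7, -0.0]
finger_gap: 0.0854
```

```bash
python3 rel.py; python3 -c "
from h import *
im,m=cap('side','s6');im2,m2=cap('scene','c6')
A=im[150:330,290:450,::-1];B=im2[150:330,180:420,::-1]
cv2.imwrite('pics/z6.png',cv2.resize(np.hstack([A,B]),None,fx=2,fy=2,interpolation=cv2.INTER_CUBIC))
o=cv2.imread('pics/scene0.png')[:,:,::-1].astype(int)
for n,(x0,x1,y0,y1) in dict(right=(236,270,205,305),left=(322,360,193,290)).items():
  d=abs(im2[y0:y1,x0:x1].astype(int)-o[y0:y1,x0:x1]).max(2); print(n,(d>40).sum())
"
```

```text
t 10.9667 p [ 0.612  -0.0651  0.3289] yaw 7.57 F [ 0.55  0.65 -0.05] gap 0.0854 q [-0.15  0.11  1.61  0.    1.43 -0.28]
right 0
left 0
```

View pics/z6.png

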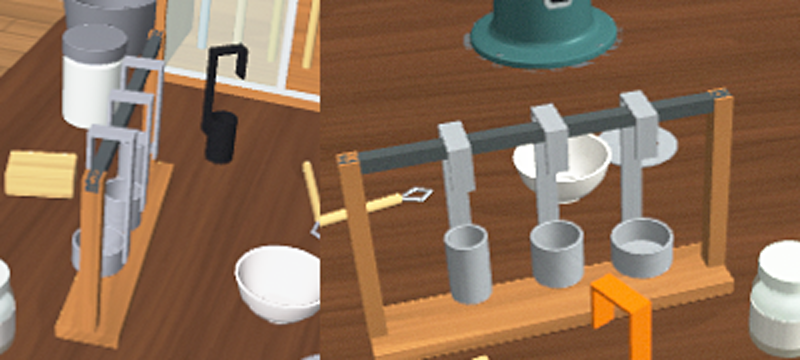

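```bash
python3 -c "
from workcell import ctrl
print(ctrl.job_done())"
```

```text
the job is handed in; nothing more can be done
None
```

The taller dipper now hangs freely about midway in the gap on the drying rail, and I have handed the job in. It took about 11 s of robot time.

- **What I did:** I gripped the dipper across both hook legs and brought it in from the robot's side. I lowered it until the upward force read 5.4 N and it stopped descending, then let go and withdrew straight up.
- **Last checks:** The last pictures show it hanging between its neighbours without touching either. The pixels over both hanging dippers match the first picture. The gripper is open and well above the rail, touching nothing.
- **Disagreements:** The only one was 2–3 mm between cameras on where the dipper stood, which I corrected before the grasp. No check failed.

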